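# Slide the stock marker round the bent rail to its closed end

## Robot

A 7-joint arm with a two-finger parallel gripper is mounted at the origin on the work surface. World frame = base frame: x ahead of the robot, y to its left, z up, the work surface at z = 0. Lengths are in mm, angles in degrees, forces in N, time in s.
With the tool pointing down it reaches from about 425 to 950 mm from the base axis. Payload 4.7 kg.
Tool frame: the origin (TCP) lies on the centre line of the jaws, within the pads' length; the fingertips stand arm.tip_reach ahead of it and the grasp point (between the pads) lies 5 mm behind it (arm.tip_reach is the distance from the TCP to the fingertips, in mm); z points along the fingers, y is the line along which they close (so a half turn about z gives the same grasp; the last joint's range is limited). The gripper opens to 87 mm and grips with 3 to 60 N. Pads are 19 mm wide; open, the fingers measure 117 mm over their backs; the gripper's body (75 mm by 190 mm) begins 51 mm behind the grasp point.
Start: joints at [63.719, 26.849, -2.785, 87.806, 1.381, 65.374, -4.715], TCP at [281.311, -613.606, 236.573] pointing down, gripper open.
Joint ranges: [-148.3, 148.3], [-19.14, 114.17], [-79.39, 73.82], [5.75, 140.21], [-59.74, 239.74], [12.07, 113.84], [-152.46, 152.46]. Speed limits (degrees/s): [147.25, 147.25, 180, 180, 180, 180, 180].

## Interface

Orientations are given as [roll, pitch, yaw] about the fixed x, y, z axes, in that order (R = Rz(yaw) Ry(pitch) Rx(roll)).
In Python, from rig import arm gives the robot as it stands. The module is installed in compiled form; this text tells all that it offers.
- The arm moves only by the tool carry_out, never from a script. Its argument "rows" is a list of rows, each an object with "travel": the shift along the tool's x, y, z in m, a list of three; "yaw": the turn about the tool's z in rad. In form: [{"travel": [tx, ty, tz], "yaw": yaw}, ...]. A call has 1 to 20 rows; each row shifts and turns the commanded pose from where the row before left it, along the tool's axes as they then stand; what a row does not reach is not made up. A row lasts 1/8 s, in which the tool goes at most 62.5 mm and 10.7 degrees, less where a joint would pass 70% of its speed; a pose out of reach is approached as far as the arm can. A call with a gripper value outside its range is refused whole. "jaw" is the opening, from 0 (shut) to 1 (fully open), set as the call begins (left out, the last holds). The fingers move at their own pace and stop on an object; "newtons" is the grip in N (left out, the last holds). Time passes only in rows, so rows that do not move let the fingers close. It gives the time, the measured TCP pose, the force, the opening and the grip force at its end, in the units of the state.
- arm.sense(): the state, without advancing time (a new reading comes with each control period).
- arm.grab_frame(name): name is "side" or "top" or "wrist"; returns the picture (384x512x3 uint8, red, green, blue); there is no depth.
- arm.camera_params(name): a dict with "camera_matrix" (3x3 intrinsics, pixels), "view" (4x4, takes a point from world to camera coordinates); the wrist camera has in their place "T_tool_cam" (4x4, takes a point from camera to tool coordinates, whose origin is the TCP and whose axes are the flange's). Camera axes: x right, y up, looking along -z (the intrinsics and any distortion apply to the point x, -y, -z); pixel columns grow to the right and rows downward; lengths in mm; the calibration is good to about 2 mm. A picture is of the moment at which its call begins: read the wrist's pose just before it. camera_params takes no time and is no camera call.
- arm.hand_in(): hands the job in; it is judged then, once.
The state is a dict: "time_s": time; "joint_pos": joint angles; "qvel": joint speeds; "joint_torque": joint torques, N m; "position": TCP position; "tool_rot": TCP orientation; "contact_force": force on the tool from outside, world axes, zero at the start; "torque": the same for the moment, N m; "width": finger opening in mm; "grasp_force": force on a finger pad.
Only numpy, scipy, OpenCV 4.12 (cv2) and the standard library are available. Lean on these libraries where they do the work, as an engineer would, in place of code of your own. Each camera call takes 0.05 s, during which the arm holds its last target. There are 200 camera calls.

## Task

The stock count of this shelf is done: take the hanging stock marker by its upright stem, slide its ring along the bent steel rod round both bends and on past the sprung catch until it is fully home against the collar at the far end, then let go. Work by feel and do not force it, neither the ring on the rod nor your gripper against the rail; the rod's bends are not always in the same spot. Leave the bottle, jar, can and carton where they stand.

Things in the scene. Friction and masses are not known exactly. Their poses are not given: they have to be found in the camera images.
- marker: Loose marker, about 90 g: aluminium ring (bore 13 mm, outside 28 mm, 16 mm long) threaded on the rod, round black stem (12 mm dia.) up to 65 mm above the ring's centre, steel tag 36 mm wide, 4 mm thick down to 53 mm below it. Origin: ring centre, at first 2.5 mm below the rod's axis, on the first leg; y: bore axis, along the rod; z: up the stem. Keep the bore in line with the rod in the bends.
- rail: Fixed board (410 mm along y, x from -70 to +115 mm, 14 mm thick) with a level bent rod, 8 mm dia., axis 110 mm above the table, held by a post at each end. Origin: on the table under it; z up. Here the first leg runs along -y at x = -40 mm from its post at y = +175; the middle leg runs to +x and -y at 60 degrees to the others; the last runs along -y at x = +40 mm to its post at y = -175.
- corner1 (a point): Mean place of the first corner, where the lines of the first and middle legs cross (rail frame -40, +23, 110 mm). The rod turns there by 60 degrees towards the rail's +x on a 30 mm centre-line radius. The piece with both bends telescopes in the outer legs: the real corner lies anywhere up to 35 mm to the +y or -y side of this fixed point, not measured; it stays put during the work.
- corner2 (a point): Mean place of the second corner, of the middle and last legs (rail frame +40, -23, 110 mm): a 60 degree bend back, 30 mm radius. The real one is shifted along y by just as much as the first corner.
- home (a point): Where the ring's centre is, on the rod's axis, when fully home against the end collar (26 mm dia., face at rail y = -164 mm): rail frame +40, -156, 110 mm. Axes as the rail's.
- catch (a joint): Sprung level black disc, 32 mm dia., 14 mm thick, at rod height, centred 27.5 mm to the +x side of the last leg, 17.5 mm before home. Value: m pushed aside, 0 = at rest, max 0.009. Pushes back 1.4 N plus 0.45 N per mm; a passing ring moves it 2 to 5 mm and it springs back behind the ring at home. Housing: 50 to 69 mm beside the rod, up to 11 mm above its axis.
- sauce: Bystander: amber sauce bottle, 60 mm diameter, 190 mm tall. Origin: centre of its underside.
- jar: Bystander: jar, 68 mm diameter, 85 mm tall. Origin: centre of its underside.
- can: Bystander: can, 66 mm diameter, 75 mm tall. Origin: centre of its underside.
- carton: Bystander: cardboard carton 70 x 100 x 60 mm. Origin: centre of its underside.
There are look-alikes about, which are no part of the job. There is more than one size of the marker; the job needs the middle-sized.

How it is judged (in metres and radians):
On the way:
1. the ring has gone round both bends and is on the last leg (x of marker in the frame of rail above 0.034 m and y of marker in the frame of rail below -0.075 m).
At the end, for the whole second after the job is handed in: The ring is against the end collar (within 5 mm of home along the rod), the catch has sprung back behind it (within 1.2 mm of rest), the stem is upright within 0.35 rad, the marker is at rest, and the bottle, jar, can and carton are within 20 mm of where they stood (y of marker in the frame of home between -0.005 and 0.005 m and value of joint catch below 0.0012 m and angle between marker's own z axis and vertical below 0.35 rad and linear speed of marker below 0.02 m/s and distance of each of sauce, jar, can, carton from where it was at the start of the episode below 0.02 m); the robot touches nothing.
It fails at once if the marker is forced on the rail: more than 20 N between them (contact force between marker and rail above 20 N).
It fails at once if the robot pushes on the rail with more than 15 N (contact force between any of the fingers, the arm and rail above 15 N).
It fails at once if a bystander is moved by more than 20 mm (distance of any of sauce, jar, can, carton from where it was at the start of the episode above 0.02 m).
It also fails if it takes over 72 s, if anything falls off the work surface, if the arm or the gripper's body presses on something with over 40 N, if the wrist force passes 120 N, or if a joint passes its speed limit or range.

## Working session

There is one attempt and no reset: what is moved stays moved. The work goes in short steps, Python scripts to look and compute and a tool call to move; the robot and the scene stay as the last step left them, time stands still between calls to the robot, and variables do not carry over. Pictures are saved under pics/ and viewed, at most 10 in all, crops included, and the job is handed in when it is done.

Besides the shell and the picture viewer there is one more tool, called after "Emit:" as a command line: name --argument value ..., lists and objects as JSON in quotes. carry_out: Moves the arm, as the interface text tells. Its arguments: {"type":"object","properties":{"rows":{"type":"array","items":{"type":"object","properties":{"travel":{"type":"array","items":{"type":"number"}},"yaw":{"type":"number"}}}},"jaw":{"type":"number"},"newtons":{"type":"number"}},"required":["rows"]}

```bash
mkdir -p pics; ls
python3 - <<'E'
from rig import arm
import cv2
print(arm.sense()); print(arm.tip_reach)
for n in("side","top"):
    cv2.imwrite(f"pics/{n}0.png",arm.grab_frame(n)[:,:,::-1]); p=arm.camera_params(n); print(n,p)
print(arm.camera_params("wrist"))
E
```

```text
pics
{'time_s': 0.0, 'joint_pos': array([63.718916  , 26.89712023, -2.78511659, 87.87448622,  1.38050376,
       65.37263736, -4.71552237]), 'qvel': array([ 0.02638343,  0.01273716, -0.12181983, -0.01616064, -0.0296607 ,
       -0.00272401,  0.0759261 ]), 'joint_torque': array([ 9.53803392e-04, -5.07976592e+01, -8.02955730e-02, -2.36149514e+01,
       -6.13785395e-02,  3.80427449e-02,  1.76933668e-04]), 'position': array([ 281.04273287, -613.08443145,  235.4959826 ]), 'tool_rot': array([-1.79889348e+02,  3.33935494e-03,  2.46275845e+01]), 'contact_force': array([-0.06693298, -0.15137603, -0.17624491]), 'torque': array([ 0.00194493, -0.00419834, -0.01525007]), 'grasp_force': 0.0, 'width': 87.01078942378744}
14.0
side {'camera_matrix': array([[401.85983288,   0.        , 254.16748881],
       [  0.        , 401.85983288, 191.59247862],
       [  0.        ,   0.        ,   1.        ]]), 'view': array([[-8.87409398e-01, -4.60515379e-01,  2.07399529e-02,
         5.23194247e+02],
       [ 2.87090223e-01, -5.16900036e-01,  8.06469811e-01,
        -2.28801016e+02],
       [-3.60671268e-01
[... 504 characters left out ...]
       [-7.29117722e-02,  2.07247710e-02,  9.97123040e-01,
        -7.96131777e+02],
       [ 0.00000000e+00,  0.00000000e+00,  0.00000000e+00,
         1.00000000e+00]])}
{'camera_matrix': array([[309.90020878,   0.        , 258.86027536],
       [  0.        , 309.90020878, 188.19009491],
       [  0.        ,   0.        ,   1.        ]]), 'T_tool_cam': array([[-1.84331673e-03,  9.55356446e-01,  2.95449933e-01,
         8.18993662e+01],
       [ 9.99998162e-01,  1.91686632e-03,  4.06930157e-05,
         3.45147152e-01],
       [-5.27461691e-04,  2.95449465e-01, -9.55358224e-01,
        -1.47590510e+02],
       [ 0.00000000e+00,  0.00000000e+00,  0.00000000e+00,
         1.00000000e+00]])}
```

View pics/top0.png

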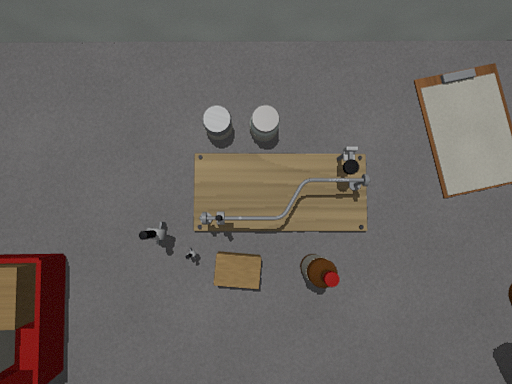

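View pics/side0.png

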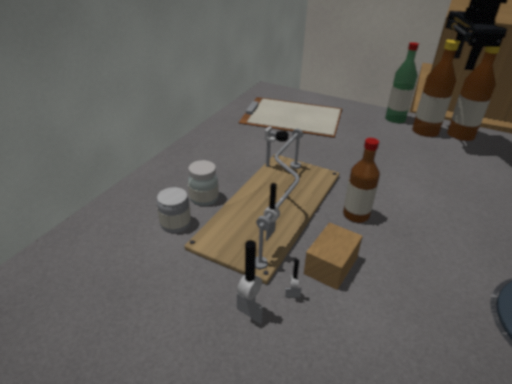

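Top view: the marker hangs on the rod at (219,217), stem leaning slightly in perspective. Look-alikes stand on the table: a large one at (150,235) and a small one at (191,254). The ringed one on the rod is the middle-sized one. The catch is at (351,167), the sauce bottle at (322,272) and the carton at (238,270).

```bash
cat > h.py <<'E'
import numpy as np, cv2
from rig import arm
from scipy.spatial.transform import Rotation as R
def campose(n):
    p=arm.camera_params(n); K=p["camera_matrix"]
    if n=="wrist":
        s=arm.sense(); T=np.eye(4); T[:3,:3]=R.from_euler("xyz",s["tool_rot"],degrees=True).as_matrix(); T[:3,3]=s["position"]
        return K,T@p["T_tool_cam"]
    return K,np.linalg.inv(p["view"])
def onplane(KT,uv,z):
    K,T=KT; uv=np.atleast_2d(np.array(uv,float))
    d=np.c_[(uv[:,0]-K[0,2])/K[0,0],-(uv[:,1]-K[1,2])/K[1,1],-np.ones(len(uv))]@T[:3,:3].T
    return T[:3,3]+d*((z-T[2,3])/d[:,2])[:,None]
def proj(KT,P):
    K,T=KT; c=(np.atleast_2d(P)-T[:3,3])@T[:3,:3]
    return np.c_[K[0,0]*c[:,0]/-c[:,2]+K[0,2],K[1,1]*c[:,1]/c[:,2]+K[1,2]]
E
python3 - <<'E'
from h import *
im=cv2.imread("pics/top0.png"); KT=campose("top")
hsv=cv2.cvtColor(im,cv2.COLOR_BGR2HSV)
m=cv2.inRange(hsv,(8,60,60),(28,255,255)); m[:,:180]=0;m[:,390:]=0;m[:140]=0;m[240:]=0
m=cv2.morphologyEx(m,cv2.MORPH_OPEN,np.ones((3,3)))
c=max(cv2.findContours(m,0,2)[0],key=cv2.contourArea)
c=cv2.convexHull(c)
P=onplane(KT,c[:,0],14)[:,:2].astype(np.float32)
r=cv2.minAreaRect(P);print(r, cv2.boxPoints(r))
cv2.imwrite("pics/topcrop.png",cv2.resize(im[130:300,140:390],None,fx=3.2,fy=3.2,interpolation=cv2.INTER_CUBIC))
for uv,z in[((219,217),172)]: print(onplane(KT,uv,z))
E
```

```text
((573.469482421875, -51.04701232910156), (407.5472412109375, 181.58677673339844), 89.44363403320312) [[ 480.70166 -253.9294 ]
 [ 662.2799  -255.69264]
 [ 666.2373   151.83537]
 [ 484.65906  153.59862]]
[[512.26954343  82.49138676 172.        ]]
```

View pics/topcrop.png

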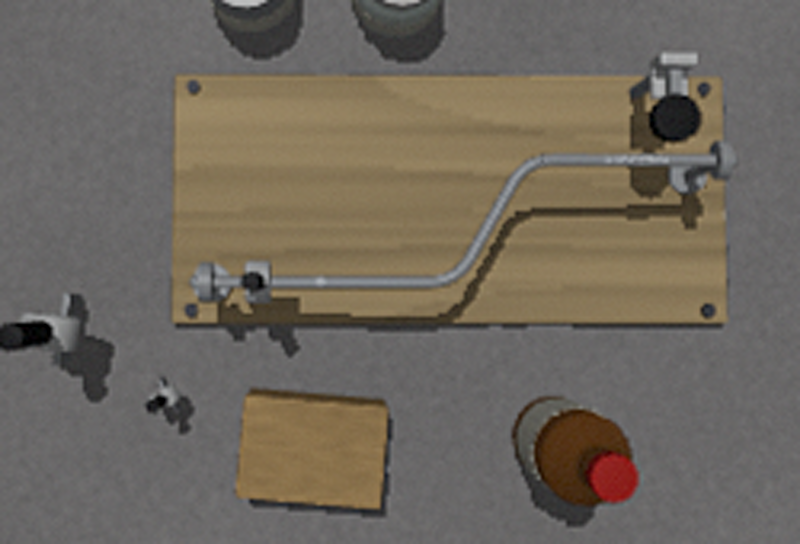

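Crop view: the rod's first leg runs at crop row 282, the middle leg from (450,280) to (530,162), and the last leg at row 160. The stem is at (252,282) and the catch disc at (675,118). Next I measure the legs on the z=110 plane and move over the marker.

```bash
cat >> h.py <<'E'
YAW=np.radians(-0.5564)
O=np.array([551.0,-50.83])
def torail(P):
    d=np.atleast_2d(P)[:,:2]-O; c,s=np.cos(YAW),np.sin(YAW); return np.c_[c*d[:,0]+s*d[:,1],-s*d[:,0]+c*d[:,1]]
def toworld(P):
    P=np.atleast_2d(P); c,s=np.cos(YAW),np.sin(YAW); return np.c_[c*P[:,0]-s*P[:,1],s*P[:,0]+c*P[:,1]]+O
E
python3 - <<'E'
from h import *
im=cv2.imread("pics/top0.png"); KT=campose("top")
hsv=cv2.cvtColor(im,cv2.COLOR_BGR2HSV)
m=cv2.inRange(hsv,(0,0,90),(180,55,255)); m[:160]=0; m[226:]=0; m[:,:225]=0; m[:,345:]=0
for u in (232,240,250,260,268,310,315,320,325,330):
    v=np.nonzero(m[:,u])[0]
    if len(v): print(u,v.min(),v.max(),torail(onplane(KT,(u,v.mean()),110)).round(1))
for v in range(190,212,2):
    u=np.nonzero(m[v])[0]
    if len(u):
        r=torail(onplane(KT,(u.mean(),v),110))[0]; print(v,u.min(),u.max(),r.round(1),"shift",round(r[1]-(-(r[0])*46/80),1))
print(torail(onplane(KT,(140+252/3.2,130+282/3.2),172)))
g=toworld([-40,133]);print("approach world",g)
s=arm.sense();Rm=R.from_euler("xyz",s["tool_rot"],degrees=True).as_matrix()
print("tool delta",Rm.T@(np.array([*g[0],230])-s["position"]))
E
```

```text
232 216 219 [[-40.5 110.6]]
240 216 219 [[-40.5  94. ]]
250 216 219 [[-40.6  73.3]]
260 216 219 [[-40.7  52.6]]
268 216 219 [[-40.7  36. ]]
310 178 181 [[ 38.3 -52.6]]
315 178 181 [[ 38.3 -63.1]]
320 178 181 [[ 38.3 -73.6]]
325 178 181 [[ 38.3 -84.1]]
330 178 181 [[ 38.3 -94.7]]
190 296 300 [ 16.3 -27.1] shift -17.7
192 295 298 [ 12.1 -23.9] shift -16.9
194 294 297 [  8.  -21.7] shift -17.2
196 293 296 [  3.8 -19.6] shift -17.4
198 292 295 [ -0.4 -17.5] shift -17.7
200 290 294 [ -4.6 -14.3] shift -16.9
202 289 293 [ -8.7 -12.1] shift -17.1
204 288 292 [-12.9 -10. ] shift -17.4
206 287 290 [-17.   -6.8] shift -16.6
208 286 289 [-21.2  -4.7] shift -16.9
210 285 288 [-25.3  -2.6] shift -17.1
[[-42.14301142 133.40447209]]
approach world [[512.29343035  82.55216322]]
tool delta [ 500.10019509 -536.06787933    6.50521401]
```

Emit:
carry_out --rows '[{"travel":[0,0,-0.02],"yaw":0.147},{"travel":[0,0,-0.02],"yaw":0.147},{"travel":[0,0,-0.02],"yaw":0.146},{"travel":[0.016,-0.04985,0],"yaw":0},{"travel":[0.016,-0.04985,0],"yaw":0},{"travel":[0.016,-0.04985,0],"yaw":0},{"travel":[0.016,-0.04985,0],"yaw":0},{"travel":[0.016,-0.04985,0],"yaw":0},{"travel":[0.016,-0.04985,0],"yaw":0},{"travel":[0.016,-0.04985,0],"yaw":0},{"travel":[0.016,-0.04985,0],"yaw":0},{"travel":[0.016,-0.04985,0],"yaw":0},{"travel":[0.016,-0.04985,0],"yaw":0},{"travel":[0.016,-0.04985,0],"yaw":0},{"travel":[0.016,-0.04985,0],"yaw":0},{"travel":[0.016,-0.04985,0],"yaw":0},{"travel":[0.016,-0.04985,0],"yaw":0},{"travel":[0,0,0.03],"yaw":0},{"travel":[0,0,0.02],"yaw":0},{"travel":[0,0,0],"yaw":0}]' --jaw 1

```text
time_s: 2.6
position: [511.1, 81.7, 244.8]
tool_rot: [180.0, 0.2, -0.6]
contact_force: [0.3, 0.2, 0.5]
width: 87.0
grasp_force: 0.0
```

Run:
```python
from h import *
KT=campose("wrist"); s=arm.sense(); im=arm.grab_frame("wrist")[:,:,::-1].copy()
cv2.imwrite("pics/w1.png",im); np.savez("w1.npz",K=KT[0],T=KT[1])
print(s["time_s"],s["position"],s["tool_rot"],s["joint_pos"])
print(proj(KT,[[512.3,82.5,172.5],[512.3,82.5,110]]))
```

```text
2.6 [511.14316277  81.66278803 244.82473261] [179.96128468   0.24102253  -0.56810211] [   8.8008089    13.82328843  -26.59943973  107.10069123    6.98977484
   60.91592921 -111.13492007]
[[257.58847653 204.13842515]
 [257.74758513 181.15594648]]
```

View pics/w1.png

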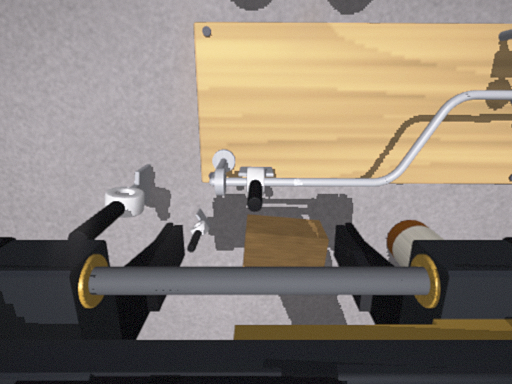

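Wrist view: the ring on the rod is at (256,178) and its stem top at (255,203). The larger look-alike is at (120,205) and the smaller at (198,225), so the marker on the rod is the middle-sized one. I refine from this view.

Run:
```python
from h import *
f=np.load("w1.npz");KT=(f["K"],f["T"]);im=cv2.imread("pics/w1.png")
hsv=cv2.cvtColor(im,cv2.COLOR_BGR2HSV)
m=cv2.inRange(hsv,(0,0,120),(180,60,255))
for u in (290,310,330,350,370):
    v=np.nonzero(m[170:195,u])[0]+170; print(u,v.min(),v.max(),torail(onplane(KT,(u,v.mean()),110)).round(1))
for v in range(120,165,5):
    u=np.nonzero(m[v,380:460])[0]+380; r=torail(onplane(KT,(u.mean(),v),110))[0]; print(v,u.min(),u.max(),r.round(1),"shift",round(r[1]+r[0]*46/80,1))
for u in (480,490,500): 
    v=np.nonzero(m[85:110,u])[0]+85; print(u,v.min(),v.max(),torail(onplane(KT,(u,v.mean()),110)).round(1))
b=cv2.inRange(hsv[:,:,2],0,50); b[:175]=0;b[212:]=0;b[:,:245]=0;b[:,268:]=0
for v in range(184,212,3):
    u=np.nonzero(b[v])[0]; print(v,u.min() if len(u) else '',u.max() if len(u) else '')
for q in((255,203),(255.5,208)): print(torail(onplane(KT,q,172)),onplane(KT,q,172))
```

```text
290 178 194 [[-44.9 102.3]]
310 178 194 [[-44.9  83.2]]
330 178 193 [[-44.5  64.2]]
350 178 194 [[-45.   45.1]]
370 178 194 [[-45.1  26.1]]
120 432 442 [ 16.4 -27.3] shift -17.9
125 428 438 [ 12.1 -24.5] shift -17.5
130 424 434 [  7.6 -21.6] shift -17.2
135 420 430 [  3.1 -18.7] shift -16.9
140 416 427 [ -1.4 -16.2] shift -17.0
145 413 423 [ -5.9 -13.7] shift -17.2
150 409 419 [-10.6 -10.8] shift -16.8
155 406 416 [-15.2  -8.7] shift -17.4
160 402 412 [-19.9  -5.6] shift -17.1
480 90 98 [[ 38.6 -61.1]]
490 90 98 [[ 38.6 -69.8]]
500 90 98 [[ 38.6 -78.5]]
184 251 260
187 250 261
190 249 261
193 249 261
196 249 261
199 248 261
202 248 261
205 248 260
208 249 260
211  
[[-39.25714603 134.90237742]] [[513.05472302  84.44723719 172.        ]]
[[-43.29805738 134.54597775]] [[509.01054125  84.13009505 172.        ]]
```

Emit:
carry_out --rows '[{"travel":[-0.001,-0.002,0.03],"yaw":0},{"travel":[0,0,0.03],"yaw":0},{"travel":[0,0,0.025],"yaw":0},{"travel":[0,0,0.012],"yaw":0},{"travel":[0,0,0],"yaw":0},{"travel":[0,0,0],"yaw":0}]'

```text
time_s: 3.4
position: [512.4, 84.2, 150.8]
tool_rot: [-180.0, -0.1, -0.6]
contact_force: [-1.2, 0.9, -0.4]
width: 87.2
grasp_force: 0.0
```

Emit:
carry_out --rows '[{"travel":[0,0,0],"yaw":0},{"travel":[0,0,0],"yaw":0},{"travel":[0,0,0],"yaw":0},{"travel":[0,0,0],"yaw":0},{"travel":[0,0,0],"yaw":0},{"travel":[0,0,0],"yaw":0},{"travel":[0,0,0],"yaw":0},{"travel":[0,0,0],"yaw":0}]' --jaw 0 --newtons 15

```text
time_s: 4.4
position: [511.4, 84.0, 149.5]
tool_rot: [180.0, -0.0, -0.6]
contact_force: [0.5, 0.3, 1.0]
width: 15.1
grasp_force: 0.0
```

Run:
```python
from h import *
s=arm.sense();print(s["position"],s["tool_rot"],torail(s["position"]),s["width"],s["contact_force"],s["grasp_force"])
KT=campose("wrist"); im=arm.grab_frame("wrist")[:,:,::-1]
cv2.imwrite("pics/w2.png",cv2.resize(im[120:330,130:400],None,fx=2.5,fy=2.5,interpolation=cv2.INTER_CUBIC))
```

```text
[511.44006041  83.97501142 149.53816641] [ 1.79997953e+02 -4.05868225e-03 -5.84591160e-01] [[-40.86714678 134.41449415]] 15.097597185150178 [0.51744883 0.28716542 0.97654682] 0.0
```

View pics/w2.png

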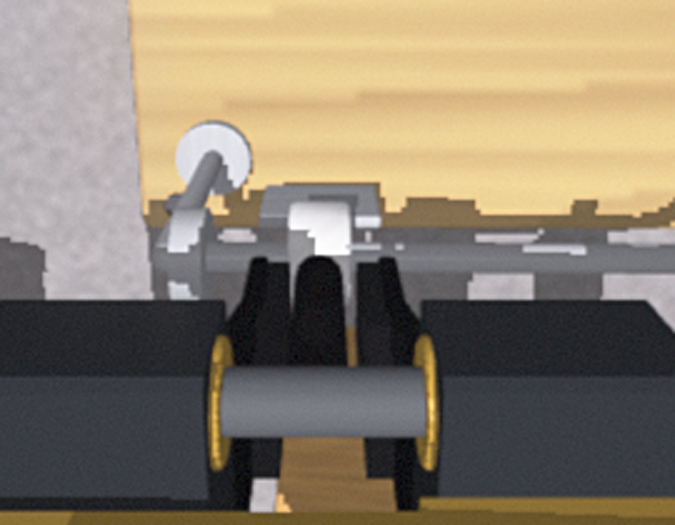

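The stem sits between the fingers and the ring below it on the rod. The fingers are still closing.

Emit:
carry_out --rows '[{"travel":[0,0,0],"yaw":0},{"travel":[0,0,0],"yaw":0},{"travel":[0,0,0],"yaw":0},{"travel":[0,0,0],"yaw":0}]'

```text
time_s: 4.95
position: [511.4, 84.0, 149.5]
tool_rot: [-180.0, -0.0, -0.6]
contact_force: [0.6, -0.4, 0.1]
width: 11.3
grasp_force: 15.0
```

Emit:
carry_out --rows '[{"travel":[0,0,-0.002],"yaw":0},{"travel":[0,0.003,0],"yaw":0},{"travel":[0,0.005,0],"yaw":0},{"travel":[0,0.008,0],"yaw":0},{"travel":[0,0.008,0],"yaw":0},{"travel":[0,0.008,0],"yaw":0}]'

```text
time_s: 5.7
position: [511.1, 51.1, 151.5]
tool_rot: [180.0, 0.0, -0.6]
contact_force: [-0.6, 0.3, -0.1]
width: 11.5
grasp_force: 15.0
```

Emit:
carry_out --rows '[{"travel":[0,0.01,0],"yaw":0},{"travel":[0,0.01,0],"yaw":0},{"travel":[0,0.01,0],"yaw":0},{"travel":[0,0.01,0],"yaw":0},{"travel":[0,0.01,0],"yaw":0},{"travel":[0,0.005,0],"yaw":0},{"travel":[0,0,0],"yaw":0},{"travel":[0,0,0],"yaw":0}]'

```text
time_s: 6.7
position: [510.6, -2.6, 151.6]
tool_rot: [-180.0, -0.0, -0.5]
contact_force: [0.7, 0.5, -1.6]
width: 11.4
grasp_force: 15.0
```

```bash
sed -i 's/O=np.array(.*/O=np.array([549.9,-50.83])/' h.py
python3 - <<'E'
from h import *
s=arm.sense();print(s["position"],torail(s["position"]),s["width"],s["contact_force"],s["torque"])
KT=campose("wrist"); im=arm.grab_frame("wrist")[:,:,::-1]
m=cv2.inRange(cv2.cvtColor(im,cv2.COLOR_RGB2HSV if False else cv2.COLOR_BGR2HSV),(0,0,100),(180,60,255))
for v in range(20,150,12):
    u=np.nonzero(m[v])[0]; 
    if len(u): r=torail(onplane(KT,(np.median(u),v),110))[0]; print(v,u.min(),u.max(),len(u),r.round(1),round(r[1]+r[0]*46/80,1))
cv2.imwrite("pics/w3.png",im)
E
```

```text
[510.57592112  -2.55986154 151.57867715] [[-39.79096921  47.88599186]] 11.421205769464498 [ 0.72099294  0.46488812 -1.58996027] [ 0.0010707  -0.01201183  0.01531803]
20 0 496 73 [ 80.3 169.6] 215.7
32 0 72 73 [ 74.3 170.8] 213.6
44 0 74 75 [ 68.3 171.6] 210.8
56 0 76 77 [ 62.1 172.3] 208.0
68 0 78 79 [ 55.7 173.1] 205.1
80 0 79 80 [ 49.3 174.2] 202.5
92 0 511 171 [ 42.3 -49.7] -25.4
104 0 511 161 [ 35.9 153.1] 173.8
116 0 405 105 [ 29. 171.] 187.7
128 0 394 105 [ 21.9 172.4] 185.0
140 0 385 106 [ 14.7 173.5] 182.0
```

View pics/w3.png

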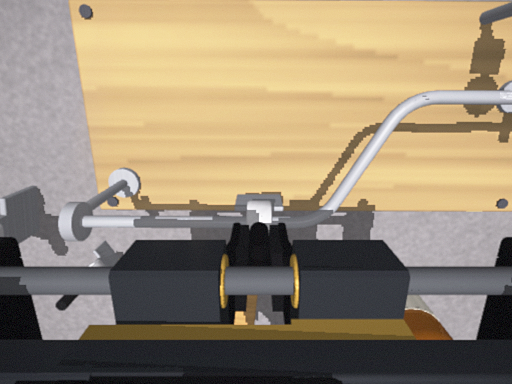

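The ring is at (260,211) on the first leg. The middle leg runs from (330,210) to (400,110). I measure it again from here.

Run:
```python
from h import *
KT=campose("wrist"); im=cv2.imread("pics/w3.png")
m=cv2.inRange(cv2.cvtColor(im,cv2.COLOR_BGR2HSV),(0,0,100),(180,60,255)); m[:,:325]=0
for v in range(116,206,8):
    u=np.nonzero(m[v,:430])[0]; r=torail(onplane(KT,((u.min()+u.max())/2,v),110))[0]; print(v,u.min(),u.max(),len(u),r.round(1),round(r[1]+r[0]*46/80,1))
for u in(450,470):
    v=np.nonzero(m[80:112,u])[0]+80; print(v.min(),v.max(),torail(onplane(KT,(u,v.mean()),110)))
# waypoint plan: rail frame arcs -> per-row tool increments
S=-16.8; t=30*np.tan(np.pi/6)
def path(s):  # s arc length from bend1 start (y=23+S+t, x=-40); returns x,y,heading(rad from -y toward +x)
    A=30*np.pi/3; c1=np.array([-40,23+S]); L=np.hypot(80,46)-2*t; y0=c1[1]+t
    if s<0: return -40,y0-s,0
    if s<A: a=s/30; return -10-30*np.cos(a),y0-30*np.sin(a),a
    e=np.array([-25.,y0-30*np.sin(np.pi/3)]); d=np.array([np.sin(np.pi/3),-.5])
    if s<A+L: return *(e+d*(s-A)),np.pi/3
    f=e+d*L
    if s<2*A+L: a=np.pi/3-(s-A-L)/30; return 10+30*np.cos(a), f[1]-30*(np.sin(np.pi/3)-np.sin(a)),a
    return 40,f[1]-30*np.sin(np.pi/3)-(s-2*A-L),0
A=30*np.pi/3;L=np.hypot(80,46)-2*t;print("A,L,y0",A,L,23+S+t)
s=arm.sense();print(torail(s["position"]),s["contact_force"])
# tool frame at heading a: x=(cos a, sin a), y=(sin a,-cos a) rail
prev=(-39.8,23+S+t+24.4,0)
for k,sv in enumerate(np.r_[-16,-8,0,np.linspace(0,A,8)[1:],A+np.array([7,15,23,31,39,47,L]),A+L+np.linspace(0,A,8)[1:],2*A+L+8]):
    q=path(sv);d=np.subtract(q[:2],prev[:2]);a=prev[2]
    print(k,np.round(q[:2],1),round(np.degrees(q[2]),1),"tool",np.round([d[0]*np.cos(a)+d[1]*np.sin(a),d[0]*np.sin(a)-d[1]*np.cos(a)],2),"yaw",round(-(q[2]-a),4)); prev=q
```

```text
116 387 405 19 [ 28.7 -34. ] -17.5
124 381 397 17 [ 24.  -30.4] -16.6
132 375 391 17 [ 19.2 -27.3] -16.3
140 370 385 16 [ 14.4 -24.5] -16.3
148 365 380 16 [  9.5 -22. ] -16.5
156 359 374 16 [  4.5 -18.8] -16.2
164 354 368 15 [ -0.6 -15.9] -16.2
172 348 363 16 [ -5.7 -12.9] -16.2
180 343 357 15 [-10.9  -9.9] -16.2
188 337 351 15 [-16.2  -6.5] -15.9
196 332 346 15 [-21.6  -3.7] -16.2
204 325 340 16 [-27.1   0.1] -15.5
90 103 [[ 39.76627802 -64.16347893]]
90 104 [[ 39.4671703  -75.93726486]]
A,L,y0 31.415926535897928 57.641159809097076 23.52050807568877
[[-39.78777012  47.92819132]] [-0.09544019 -0.70787043 -1.63475983]
0 [-40.   39.5] 0.0 tool [-0.2  8.4] yaw 0
1 [-40.   31.5] 0.0 tool [0. 8.] yaw 0
2 [-40.   23.5] 0.0 tool [0. 8.] yaw -0.0
3 [-39.7  19. ] 8.6 tool [0.34 4.47] yaw -0.1496
4 [-38.7  14.7] 17.1 tool [0.34 4.47] yaw -0.1496
5 [-37.   10.5] 25.7 tool [0.34 4.47] yaw -0.1496
6 [-34.8   6.6] 34.3 tool [0.34 4.47] yaw -0.1496
7 [-32.    3.1] 42.9 tool [0.34 4.47] yaw -0.1496
8 [-28.7   0.1] 51.4 tool [0.34 4.47] yaw -0.1496
9 [-25.   -2.5] 60.0 tool [0.34 4.47] yaw -0.1496
10 [-18.9  -6. ] 60.0 tool [0. 7.] yaw -0.0
11 [-12. -10.] 60.0 tool [0. 8.] yaw -0.0
12 [ -5.1 -14. ] 60.0 tool [0. 8.] yaw -0.0
13 [  1.8 -18. ] 60.0 tool [0. 8.] yaw -0.0
14 [  8.8 -22. ] 60.0 tool [0. 8.] yaw -0.0
15 [ 15.7 -26. ] 60.0 tool [0. 8.] yaw -0.0
16 [ 25.  -31.3] 60.0 tool [ 0.04 10.71] yaw -0.0
17 [ 28.7 -33.8] 51.4 tool [-0.34  4.47] yaw 0.1496
18 [ 32.  -36.9] 42.9 tool [-0.34  4.47] yaw 0.1496
19 [ 34.8 -40.4] 34.3 tool [-0.34  4.47] yaw 0.1496
20 [ 37.  -44.2] 25.7 tool [-0.34  4.47] yaw 0.1496
21 [ 38.7 -48.4] 17.1 tool [-0.34  4.47] yaw 0.1496
22 [ 39.7 -52.8] 8.6 tool [-0.34  4.47] yaw 0.1496
23 [ 40.  -57.3] 0.0 tool [-0.34  4.47] yaw 0.1496
24 [ 40.  -65.3] 0.0 tool [0. 8.] yaw 0
```

Emit:
carry_out --rows '[{"travel":[0,0.006,0],"yaw":0},{"travel":[0,0.007,0],"yaw":0},{"travel":[0,0.006,0],"yaw":0},{"travel":[0,0.005,0],"yaw":0},{"travel":[0.0001,0.00224,0],"yaw":-0.0748},{"travel":[0.0001,0.00224,0],"yaw":-0.0748},{"travel":[0.0001,0.00224,0],"yaw":-0.0748},{"travel":[0.0001,0.00224,0],"yaw":-0.0748},{"travel":[0,0,0],"yaw":0}]'

```text
time_s: 7.88
position: [511.6, -36.3, 151.5]
tool_rot: [-180.0, -0.0, 16.5]
contact_force: [-0.4, 0.2, -1.2]
width: 11.3
grasp_force: 14.9
```

```bash
cat > st.py <<'E'
from h import *
s=arm.sense();a=s["tool_rot"][2]-np.degrees(YAW);r=torail(s["position"])[0];f=s["contact_force"];c,n=np.cos(np.radians(a)),np.sin(np.radians(a))
S=-16.5;y0=23+S+17.32
# lateral offset from rod along tool x (+ = tool too far +x)
if r[1]>y0: o=r[0]+40
elif r[1]>y0-25.98 and r[0]<-25+8: C=np.array([-10,y0]); o=30-np.hypot(*(r-C)); print("angle on bend",np.degrees(np.arctan2(y0-r[1],-10-r[0])%np.pi))
elif r[0]<25: o=(r-np.array([0,S]))@np.array([.5,.866])
elif r[1]>-y0+2*S-0.01 : C=np.array([10,-23+S-17.32]); o=np.hypot(*(r-C))-30; print("angle on bend",np.degrees(np.arctan2(r[1]-C[1],r[0]-C[0])))
else: o=r[0]-40
print("t",s["time_s"],"rail",r.round(1),"head",round(a,1),"off",round(o,2),"z",s["position"][2].round(1),"Ftool",np.round([c*f[0]+n*f[1],n*f[0]-c*f[1],-f[2]],1),"Tz",s["torque"].round(3),s["width"].round(1))
E
python3 st.py
```

```text
angle on bend 18.719159574496356Traceback (most recent call last):
  File "st.py", line 10, in <module>
    print("t",s["time_s"],"rail",r.round(1),"head",round(a,1),"off",round(o,2),"z",s["position"][2].round(1),"Ftool",np.round([c*f[0]+n*f[1],n*f[0]-c*f[1],-f[2]],1),"Tz",s["torque"].round(3),s["width"].round(1))
                                                                                                                                                                                               ^^^^^^^^^^^^^^^^
AttributeError: 'float' object has no attribute 'round'
```

Force is low. Continue round the bend.

Emit:
carry_out --rows '[{"travel":[0.0001,0.00224,0],"yaw":-0.0748},{"travel":[0.0001,0.00224,0],"yaw":-0.0748},{"travel":[0.0001,0.00224,0],"yaw":-0.0748},{"travel":[0.0001,0.00224,0],"yaw":-0.0748},{"travel":[0.0001,0.00224,0],"yaw":-0.0748},{"travel":[0,0,0],"yaw":0}]'

```text
time_s: 8.62
position: [516.8, -45.9, 151.5]
tool_rot: [-180.0, -0.0, 37.9]
contact_force: [-0.5, 0.0, -0.8]
width: 11.3
grasp_force: 14.9
```

```bash
sed -i 's/s\["width"\].round(1)/round(s["width"],1)/; s/s\["position"\]\[2\].round(1)/round(float(s["position"][2]),1)/' st.py; python3 st.py
```

```text
angle on bend 39.65783636229339
t 8.625 rail [-33.1   4.6] head 38.4 off -0.06 z 151.5 Ftool [-0.4 -0.4  0.8] Tz [-0.037  0.011  0.041] 11.3
```

Emit:
carry_out --rows '[{"travel":[0.0001,0.00224,0],"yaw":-0.0754},{"travel":[0.0001,0.00224,0],"yaw":-0.0754},{"travel":[0.0001,0.00224,0],"yaw":-0.0754},{"travel":[0.0001,0.00224,0],"yaw":-0.0754},{"travel":[0.0001,0.00224,0],"yaw":-0.0754},{"travel":[0,0.004,0],"yaw":0},{"travel":[0,0.004,0],"yaw":0},{"travel":[0,0,0],"yaw":0}]'

```text
time_s: 9.62
position: [532.4, -57.3, 151.6]
tool_rot: [180.0, -0.0, 59.5]
contact_force: [0.5, 0.3, -1.8]
width: 11.7
grasp_force: 15.0
```

```bash
python3 st.py
```

```text
t 9.625 rail [-17.4  -6.6] head 60.1 off -0.13 z 151.6 Ftool [0.5 0.2 1.8] Tz [-0.018 -0.036  0.02 ] 11.7
```

Emit:
carry_out --rows '[{"travel":[0,0.005,0],"yaw":0},{"travel":[0,0.007,0],"yaw":0},{"travel":[0,0.007,0],"yaw":0},{"travel":[0,0.007,0],"yaw":0},{"travel":[0,0.007,0],"yaw":0},{"travel":[0,0.006,0],"yaw":0},{"travel":[0,0.004,0],"yaw":0},{"travel":[0,0.003,0],"yaw":0},{"travel":[0,0,0],"yaw":0},{"travel":[0,0,0],"yaw":0}]'

```text
time_s: 10.88
position: [571.6, -80.2, 151.6]
tool_rot: [-180.0, 0.0, 59.6]
contact_force: [0.8, 0.4, -1.6]
width: 11.2
grasp_force: 14.9
```

```bash
python3 st.py
```

```text
t 10.875 rail [ 22.  -29.2] head 60.2 off 0.04 z 151.6 Ftool [0.8 0.5 1.6] Tz [-0.008 -0.075  0.002] 11.2
```

Emit:
carry_out --rows '[{"travel":[0,0.0034,0],"yaw":0},{"travel":[-0.0001,0.00224,0],"yaw":0.0748},{"travel":[-0.0001,0.00224,0],"yaw":0.0748},{"travel":[-0.0001,0.00224,0],"yaw":0.0748},{"travel":[-0.0001,0.00224,0],"yaw":0.0748},{"travel":[-0.0001,0.00224,0],"yaw":0.0748},{"travel":[-0.0001,0.00224,0],"yaw":0.0748},{"travel":[0,0,0],"yaw":0}]'

```text
time_s: 11.88
position: [584.5, -91.4, 151.6]
tool_rot: [180.0, 0.0, 33.9]
contact_force: [-0.4, 0.5, -1.6]
width: 11.9
grasp_force: 15.0
```

```bash
python3 st.py
```

```text
angle on bend 33.45669655580415
t 11.875 rail [ 35.  -40.3] head 34.5 off 0.0 z 151.6 Ftool [-0.  -0.7  1.6] Tz [-0.034 -0.057  0.067] 11.9
```

Emit:
carry_out --rows '[{"travel":[-0.0001,0.00224,0],"yaw":0.0752},{"travel":[-0.0001,0.00224,0],"yaw":0.0752},{"travel":[-0.0001,0.00224,0],"yaw":0.0752},{"travel":[-0.0001,0.00224,0],"yaw":0.0752},{"travel":[-0.0001,0.00224,0],"yaw":0.0752},{"travel":[-0.0001,0.00224,0],"yaw":0.0752},{"travel":[-0.0001,0.00224,0],"yaw":0.0752},{"travel":[-0.0001,0.00224,0],"yaw":0.0752},{"travel":[0,0.004,0],"yaw":0},{"travel":[0,0.004,0],"yaw":0},{"travel":[0,0,0],"yaw":0}]'

```text
time_s: 13.25
position: [589.2, -116.9, 151.5]
tool_rot: [180.0, 0.0, -0.6]
contact_force: [0.4, -0.6, -0.4]
width: 11.6
grasp_force: 14.9
```

```bash
python3 st.py
```

```text
t 13.25 rail [ 39.9 -65.7] head -0.0 off -0.11 z 151.5 Ftool [0.4 0.6 0.4] Tz [ 0.085 -0.007 -0.037] 11.6
```

Emit:
carry_out --rows '[{"travel":[0,0.005,0],"yaw":0},{"travel":[0,0.008,0],"yaw":0},{"travel":[0,0.008,0],"yaw":0},{"travel":[0,0.008,0],"yaw":0},{"travel":[0,0.008,0],"yaw":0},{"travel":[0,0.007,0],"yaw":0},{"travel":[0,0.004,0],"yaw":0},{"travel":[0,0,0],"yaw":0}]' --newtons 20

```text
time_s: 14.25
position: [588.7, -164.6, 151.5]
tool_rot: [180.0, -0.0, -0.6]
contact_force: [-1.0, 0.2, -1.0]
width: 11.1
grasp_force: 19.9
```

Emit:
carry_out --rows '[{"travel":[0,0.002,0],"yaw":0},{"travel":[0,0.002,0],"yaw":0},{"travel":[0,0.002,0],"yaw":0},{"travel":[0,0.002,0],"yaw":0}]'

```text
time_s: 14.75
position: [588.7, -172.4, 151.6]
tool_rot: [180.0, -0.0, -0.6]
contact_force: [0.8, 0.2, -0.1]
width: 11.2
grasp_force: 19.9
```

Emit:
carry_out --rows '[{"travel":[0,0.002,0],"yaw":0},{"travel":[0,0.002,0],"yaw":0},{"travel":[0,0.002,0],"yaw":0}]'

```text
time_s: 15.12
position: [588.0, -177.7, 151.2]
tool_rot: [-180.0, 0.1, -0.6]
contact_force: [-1.7, 1.8, -0.3]
width: 11.2
grasp_force: 19.9
```

```bash
python3 st.py
```

```text
t 15.125 rail [  39.3 -126.5] head -0.0 off -0.69 z 151.2 Ftool [-1.7 -1.8  0.3] Tz [0.482 0.481 0.015] 11.2
```

Catch engaged softly. Continue.

Emit:
carry_out --rows '[{"travel":[0,0.002,0],"yaw":0},{"travel":[0,0.002,0],"yaw":0},{"travel":[0,0.002,0],"yaw":0}]'

```text
time_s: 15.5
position: [588.2, -184.7, 151.4]
tool_rot: [180.0, 0.0, -0.6]
contact_force: [-2.2, 0.9, -2.2]
width: 11.2
grasp_force: 19.9
```

Emit:
carry_out --rows '[{"travel":[0,0.002,0],"yaw":0},{"travel":[0,0.002,0],"yaw":0},{"travel":[0,0.002,0],"yaw":0}]'

```text
time_s: 15.88
position: [588.4, -190.4, 151.6]
tool_rot: [180.0, 0.0, -0.6]
contact_force: [-2.4, 0.7, -0.9]
width: 11.0
grasp_force: 19.9
```

```bash
python3 st.py
```

```text
t 15.875 rail [  39.9 -139.2] head -0.0 off -0.13 z 151.6 Ftool [-2.4 -0.7  0.9] Tz [ 0.358  0.631 -0.007] 11.0
```

Emit:
carry_out --rows '[{"travel":[0,0.002,0],"yaw":0},{"travel":[0,0.002,0],"yaw":0},{"travel":[0,0.002,0],"yaw":0},{"travel":[0,0.002,0],"yaw":0}]'

```text
time_s: 16.38
position: [588.4, -198.4, 151.5]
tool_rot: [180.0, -0.0, -0.6]
contact_force: [-2.5, 1.2, -0.4]
width: 11.3
grasp_force: 19.9
```

Emit:
carry_out --rows '[{"travel":[0,0.0015,0],"yaw":0},{"travel":[0,0.0015,0],"yaw":0},{"travel":[0,0.001,0],"yaw":0},{"travel":[0,0.001,0],"yaw":0},{"travel":[0,0,0],"yaw":0}]'

```text
time_s: 17.0
position: [588.5, -203.6, 151.7]
tool_rot: [180.0, -0.0, -0.6]
contact_force: [-2.1, -0.8, -0.7]
width: 11.4
grasp_force: 19.9
```

```bash
python3 st.py
```

```text
t 17.0 rail [  40.  -152.4] head -0.1 off 0.03 z 151.7 Ftool [-2.1  0.8  0.7] Tz [-0.013  0.55   0.017] 11.4
```

Emit:
carry_out --rows '[{"travel":[0,0.001,0],"yaw":0},{"travel":[0,0.001,0],"yaw":0},{"travel":[0,0,0],"yaw":0}]'

```text
time_s: 17.38
position: [588.5, -204.8, 151.7]
tool_rot: [-180.0, -0.0, -0.6]
contact_force: [-2.3, 1.4, -0.8]
width: 11.2
grasp_force: 19.9
```

Emit:
carry_out --rows '[{"travel":[0,0.0008,0],"yaw":0},{"travel":[0,0,0],"yaw":0}]'

```text
time_s: 17.62
position: [588.5, -205.2, 151.7]
tool_rot: [-179.9, -0.0, -0.6]
contact_force: [-2.1, 2.3, 0.8]
width: 11.6
grasp_force: 19.9
```

```bash
python3 st.py
```

```text
t 17.625 rail [  40.1 -154. ] head -0.0 off 0.12 z 151.7 Ftool [-2.1 -2.3 -0.8] Tz [0.899 0.523 0.025] 11.6
```

Emit:
carry_out --rows '[{"travel":[0,0.0008,0],"yaw":0},{"travel":[0,0,0],"yaw":0}]'

```text
time_s: 17.88
position: [588.6, -205.7, 151.8]
tool_rot: [-179.9, -0.0, -0.6]
contact_force: [-1.9, 5.2, 1.7]
width: 11.5
grasp_force: 19.9
```

Emit:
carry_out --rows '[{"travel":[0,0.0008,0],"yaw":0},{"travel":[0,0,0],"yaw":0}]'

```text
time_s: 18.12
position: [588.7, -206.1, 151.8]
tool_rot: [-179.9, -0.0, -0.6]
contact_force: [-1.7, 5.9, 2.1]
width: 11.1
grasp_force: 19.9
```

```bash
python3 st.py
python3 - <<'E'
from h import *
KT=campose("wrist"); im=arm.grab_frame("wrist")[:,:,::-1]
cv2.imwrite("pics/w4.png",cv2.resize(im[110:330,140:440],None,fx=2.5,fy=2.5,interpolation=cv2.INTER_CUBIC))
E
```

```text
t 18.125 rail [  40.3 -154.8] head 0.0 off 0.31 z 151.8 Ftool [-1.7 -5.9 -2.1] Tz [1.565e+00 4.740e-01 1.000e-03] 11.1
```

View pics/w4.png

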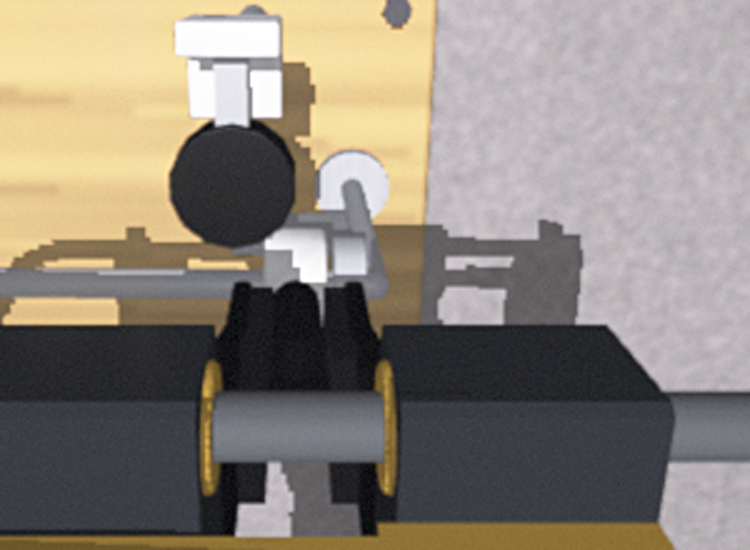

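The ring at crop (297,250) sits next to the collar at (349,255), with the catch disc at (232,182) behind it. Push force is 6 N. I release and check.

Emit:
carry_out --rows '[{"travel":[0,0.0,0],"yaw":0},{"travel":[0,0,0],"yaw":0},{"travel":[0,0,0],"yaw":0},{"travel":[0,0,0],"yaw":0},{"travel":[0,0,0],"yaw":0},{"travel":[0,0,0],"yaw":0}]' --jaw 0.45

```text
time_s: 18.92
position: [588.3, -207.7, 151.6]
tool_rot: [180.0, -0.0, -0.6]
contact_force: [-0.9, -0.4, -0.0]
width: 38.8
grasp_force: 0.0
```

```bash
python3 st.py
python3 - <<'E'
from h import *
im=arm.grab_frame("wrist")[:,:,::-1]
cv2.imwrite("pics/w5.png",cv2.resize(im[110:330,140:440],None,fx=2.5,fy=2.5,interpolation=cv2.INTER_CUBIC))
E
```

```text
t 18.925 rail [  40.  -156.5] head -0.0 off -0.04 z 151.6 Ftool [-0.9  0.4  0. ] Tz [-0.015  0.058  0.029] 38.8
```

View pics/w5.png

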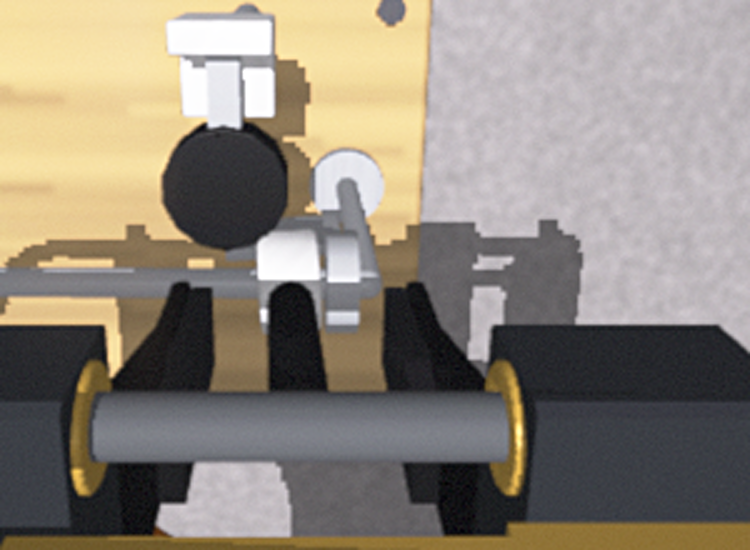

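A gap of about 1.5 mm remains between ring edge (320) and collar (326) in the crop. I lower the fingers on the stem and nudge it home.

Emit:
carry_out --rows '[{"travel":[0,0,0.003],"yaw":0},{"travel":[0,0,0.003],"yaw":0},{"travel":[0,0,0.003],"yaw":0},{"travel":[0,0,0],"yaw":0},{"travel":[0,0,0],"yaw":0},{"travel":[0,0,0],"yaw":0}]' --jaw 0.22

```text
time_s: 19.73
position: [588.4, -207.7, 142.7]
tool_rot: [180.0, -0.0, -0.6]
contact_force: [-0.2, 0.6, 0.2]
width: 19.1
grasp_force: 0.0
```

Emit:
carry_out --rows '[{"travel":[0,0.001,0],"yaw":0},{"travel":[0,0.001,0],"yaw":0},{"travel":[0,0,0],"yaw":0}]'

```text
time_s: 20.1
position: [588.3, -209.7, 142.6]
tool_rot: [180.0, -0.0, -0.6]
contact_force: [0.3, -0.6, 0.2]
width: 19.0
grasp_force: 0.0
```

Emit:
carry_out --rows '[{"travel":[0,0.001,0],"yaw":0},{"travel":[0,0,0],"yaw":0}]'

```text
time_s: 20.35
position: [588.4, -210.5, 142.7]
tool_rot: [-180.0, -0.0, -0.6]
contact_force: [-0.5, 0.7, 0.9]
width: 19.1
grasp_force: 0.4
```

```bash
python3 st.py
```

```text
t 20.35 rail [  40.  -159.2] head -0.0 off 0.03 z 142.7 Ftool [-0.5 -0.7 -0.9] Tz [ 0.229 -0.002 -0.028] 19.1
```

Emit:
carry_out --rows '[{"travel":[0,0.0007,0],"yaw":0},{"travel":[0,0,0],"yaw":0}]'

```text
time_s: 20.6
position: [588.4, -211.1, 142.7]
tool_rot: [-180.0, -0.0, -0.6]
contact_force: [-0.4, 1.4, 0.7]
width: 19.1
grasp_force: 0.6
```

Emit:
carry_out --rows '[{"travel":[0,0.0007,0],"yaw":0},{"travel":[0,0,0],"yaw":0}]'

```text
time_s: 20.85
position: [588.5, -211.7, 142.7]
tool_rot: [-180.0, -0.0, -0.6]
contact_force: [-0.7, 2.0, 1.8]
width: 19.2
grasp_force: 1.1
```

```bash
python3 st.py
```

```text
t 20.85 rail [  40.2 -160.5] head -0.0 off 0.16 z 142.7 Ftool [-0.7 -2.  -1.8] Tz [ 0.585 -0.084  0.058] 19.2
```

Emit:
carry_out --rows '[{"travel":[0,-0.001,0],"yaw":0},{"travel":[0,-0.0015,0],"yaw":0},{"travel":[0,0,0],"yaw":0},{"travel":[0,0,0],"yaw":0},{"travel":[0,0,0],"yaw":0},{"travel":[0,0,-0.015],"yaw":0},{"travel":[0,0,-0.025],"yaw":0},{"travel":[0,0,-0.03],"yaw":0},{"travel":[0,0,-0.03],"yaw":0},{"travel":[0,0,0],"yaw":0},{"travel":[0,0,0],"yaw":0}]' --jaw 0.6

```text
time_s: 22.22
position: [587.9, -209.5, 242.4]
tool_rot: [180.0, 0.0, -0.6]
contact_force: [0.8, -0.1, -0.9]
width: 52.7
grasp_force: 0.0
```

```bash
python3 st.py
python3 - <<'E'
from h import *
KT=campose("wrist");im=arm.grab_frame("wrist")[:,:,::-1]
print(proj(KT,np.c_[toworld([[40,-156],[40,-164],[67.5,-138.5]]),[110]*3]))
cv2.imwrite("pics/w6.png",cv2.resize(im[100:250,180:340],None,fx=4,fy=4,interpolation=cv2.INTER_CUBIC))
E
```

```text
t 22.225 rail [  39.5 -158.3] head -0.0 off -0.5 z 242.4 Ftool [0.8 0.1 0.9] Tz [0.041 0.054 0.054] 52.7
[[256.29856513 183.04680433]
 [264.80253915 183.02434871]
 [237.01412068 154.22255279]]
```

View pics/w6.png

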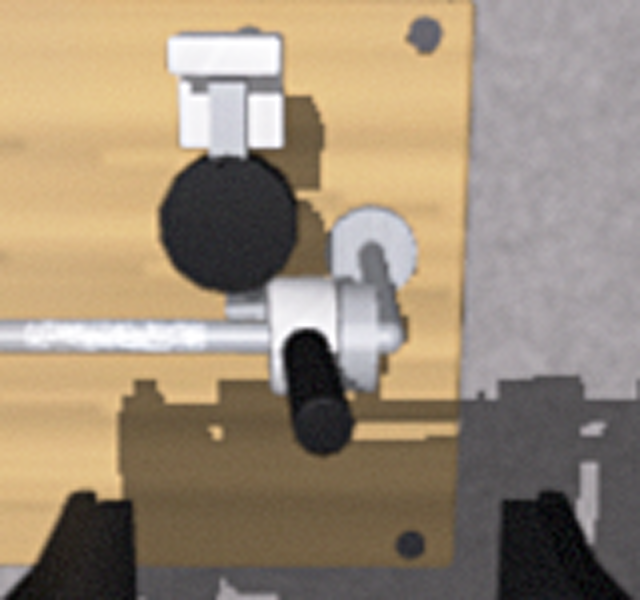

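The ring is flush with the collar: ring edge 338, collar 340. The catch disc at (229,222) is at its rest spot, and the stem leans only slightly (about 0.1 rad). The gripper is clear, so I hand in.

```bash
python3 -c "
from rig import arm
print(arm.hand_in())"
```

```text
the job is handed in; nothing more can be done
None
```

I slid the marker's ring round both bends and past the catch to the end collar, let go of it, and handed the job in at about 22 s. In the last picture the ring is against the collar, the catch is back at rest and the stem leans about 0.1 rad; no verdict came back.

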